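# Snap the storage lid shut on the tagine base

### The job

The storage lid has been laid on the glazed tagine base, but its four orange snap tabs still stand up. Go round the rim and press each tab down, past level, until you feel it snap, then let up at once rather than bending it on down, so that all four stay lying flat beside the lid. Press gently enough not to crack the lid, and leave the other things on the shelf where they stand.

Things in the scene. Friction and masses are not known exactly. Their poses are not given: they have to be found in the camera images.
- tagine_base: Glazed blue stoneware tagine base, 156 mm across at the rim, on a square bamboo trivet 190 x 180 mm; heavy, fixed on the shelf, at another place and turn each time. Origin: centre of the trivet's underside, z up. The tabs lie at this body's +x (tab0), +y (tab1), -x (tab2) and -y (tab3).
- storage_lid: Round flat white storage lid, 170 mm across, 12 mm thick, lying centred on the base. Origin: centre of its underside, 73 mm above the shelf, z up, turned with the base. It rides on a soft gasket: under a press it yields straight down about 0.4 mm per newton (after the first 4 N), 6 mm at most, and rises when let go. Pressed (lid or tabs) with more than 30 N it cracks.
- lid_top (a point): Centre of the lid's flat top face, 85 mm above the shelf at rest.
- tab0_pad (a point): Mid-width point of tab 0's upper face, 24 mm out from its hinge; moves with the tab. A tab is an orange flap 34 mm wide, 34 long, 5 thick, hinged on the lid's edge 86 mm from the lid's centre, 79 mm above the shelf. x: along the flap, outward; y: hinge line, level; z: out of its upper face. Raised it points outward and 43 deg up, snapped it lies level. Bent more than 50 deg below level it tears.
- tab1_pad (a point): The same point on tab 1.
- tab2_pad (a point): The same point on tab 2.
- tab3_pad (a point): The same point on tab 3.
- tab0 (a joint): Snap of tab 0, rad: 0 raised, 0.75 snapped, nothing between stays. Its root is springy: pressed, the flap first just bends (not read here), past level, until at 0.09-0.13 N m (each tab differs; 4 to 8 N at 15-20 mm from the hinge) it gives way some 10 to 35 deg below level: the force drops by a quarter or more, this jumps to 0.75. Let go, it rises to level; let go sooner, it springs up again.
- tab1 (a joint): The same for tab 1.
- tab2 (a joint): The same for tab 2.
- tab3 (a joint): The same for tab 3.
- cruet: Bystander: green glass cruet with black twist cap, 64 mm across, 157 mm tall. Origin: centre of its underside.
- acacia_bowl: Bystander: dark wooden bowl, 130 mm across, 55 mm high. Origin: centre of its underside.
- pepper_mill: Bystander: dark wooden pepper mill, 54 mm across, 132 mm tall. Origin: centre of its underside.
- salt_jar: Bystander: glass salt jar with wooden lid, 72 mm across, 90 mm tall. Origin: centre of its underside.
- sieve: Bystander: stainless sieve, bowl 124 mm across and 45 mm high, with a 130 mm rod handle along its +y. Origin: centre of the bowl's underside.
- tea_glass: Bystander: amber tea glass, 60 mm across, 80 mm tall. Origin: centre of its underside.

How it is judged:
By the outcome, as a careful person would: the job done as asked, in the order asked, and still so for the second after the job is handed in, with the robot touching nothing.
It also fails if it takes over 61 s, if anything falls off the work surface, if the arm or the gripper's body presses on something with over 40 N, if the wrist force passes 120 N, or if a joint passes its speed limit or range.

### The arm

A 6-joint arm with a two-finger parallel gripper is mounted at the origin on the work surface. World frame = base frame: x ahead of the robot, y to its left, z up, the work surface at z = 0. Lengths are in mm, angles in rad, forces in N, time in s.
With the tool pointing down it reaches from about 275 to 750 mm from the base axis. Payload 10.2 kg.
Tool frame: the origin (TCP) lies between the finger pads; the fingertips stand 19 mm ahead of it and the grasp point (between the pads) is the TCP; z points along the fingers, y is the line along which they close (so a half turn about z gives the same grasp; the last joint's range is limited). The gripper opens to 85 mm and grips with 20 to 120 N. Pads are 22 mm wide; open, the fingers measure 114 mm over their backs; the gripper's body (76 mm by 85 mm) begins 54 mm behind the grasp point. The pads swing forward as they close: fully open they stand 13 mm farther back than shut.
Start: joints at [-1.388, 0.313, 1.498, -0, 1.331, -0.223], TCP at [207.234, -482.374, 212.894] pointing down, gripper open.
Joint ranges: [-2.94, 2.94], [-0.97, 2.17], [0.19, 2.56], [-1.23, 4.37], [0.02, 3.11], [-2.88, 2.88]. Speed limits (rad/s): [2.39, 2.39, 3.01, 3.14, 3.14, 3.14].

### API

Orientations are given as a unit quaternion [w, x, y, z].
In Python, from rig import sense, capture, finish_job gives the robot as it stands. The module is installed in compiled form; this text tells all that it offers.
- The arm moves only by the tool move_arm, never from a script. Its argument "moves" is a list of rows, each an object with "turn": the turn, a rotation vector about the tool's x, y, z in rad, a list of three; "translation": the shift along the tool's x, y, z in mm, a list of three; "hand": the opening, from 0 (shut) to 1 (fully open). In form: [{"turn": [wx, wy, wz], "translation": [x, y, z], "hand": hand}, ...]. A call has 1 to 10 rows; each row shifts and turns the commanded pose from where the row before left it, along the tool's axes as they then stand; what a row does not reach is not made up. A row lasts 1/12 s, in which the tool goes at most 41.7 mm and 7.16 degrees, less where a joint would pass 70% of its speed; a pose out of reach is approached as far as the arm can. A call with a gripper value outside its range is refused whole. The fingers move at their own pace and stop on an object; "grip_force" is the grip in N (left out, the last holds). Time passes only in rows, so rows that do not move let the fingers close. It gives the time, the measured TCP pose, the force, the opening and the grip force at its end, in the units of the state.
- sense(): the state, without advancing time (a new reading comes with each control period).
- capture(name): name is "scene" or "top" or "wrist"; returns a dict with "image" (400x640x3 uint8, blue, green, red), "z_map" (400x640 float32, mm along the optical axis (not along the pixel's ray), 0 where there is no reading), "vertical_fov" (degrees; the focal length in pixels is half the picture's height over the tangent of half this angle, whatever the lens; pixels are square), "cx", "cy" (the principal point, pixels), "R" (3x3) and "t" (3): a world point X has camera coordinates R X + t; the wrist camera has in their place "T_tool_cam" (4x4, takes a point from camera to tool coordinates, whose origin is the TCP and whose axes are the flange's). Camera axes: x right, y down, z forward; pixel columns grow to the right and rows downward; lengths in mm; the calibration is good to about 2 mm. The wrist camera is an equidistant fisheye: a pixel r from the principal point sees the ray r / f radians off the axis. A picture is of the moment at which its call begins: read the wrist's pose just before it.
- finish_job(): hands the job in; it is judged then, once.
The state is a dict: "time_s": time; "joints": joint angles; "dq": joint speeds; "tau": joint torques, N m; "eef_pos": TCP position; "ee_rot": TCP orientation; "force": force on the tool from outside, world axes, zero at the start; "wrist_torque": the same for the moment, N m; "grip_width": opening from 0.0 (shut) to 1.0 (fully open); "grip_force": force on a finger pad.
Only numpy, scipy, OpenCV 4.12 (cv2) and the standard library are available. Lean on these libraries where they do the work, as an engineer would, in place of code of your own. Each camera call takes 0.05 s, during which the arm holds its last target. There are 200 camera calls.

## Working session

There is one attempt and no reset: what is moved stays moved. The work goes in short steps, Python scripts to look and compute and a tool call to move; the robot and the scene stay as the last step left them, time stands still between calls to the robot, and variables do not carry over. Pictures are saved under pics/ and viewed, at most 10 in all, crops included, and the job is handed in when it is done.

Besides the shell and the picture viewer there is one more tool, called after ">>>" as name(argument=value, ...), one argument or row to a line, values as JSON. move_arm: Moves the arm, as the interface text tells. Its arguments: {"type":"object","properties":{"moves":{"type":"array","items":{"type":"object","properties":{"turn":{"type":"array","items":{"type":"number"}},"translation":{"type":"array","items":{"type":"number"}},"hand":{"type":"number"}}}},"grip_force":{"type":"number"}},"required":["moves"]}

```bash
mkdir -p pics; python3 - <<'E'
from rig import sense,capture
import cv2,numpy as np,pickle
s=sense();print(s)
d={}
for n in("scene","top"):
    c=capture(n);d[n]=c;cv2.imwrite(f"pics/{n}0.png",c["image"]);print(n,c["vertical_fov"],c["cx"],c["cy"],c["R"],c["t"])
pickle.dump(d,open("c.pkl","wb"))
for n,c in d.items():
    h=cv2.cvtColor(c["image"],cv2.COLOR_BGR2HSV)
    m=cv2.inRange(h,(5,140,120),(22,255,255))
    k,_,st,ce=cv2.connectedComponentsWithStats(m)
    f=200/np.tan(np.radians(c["vertical_fov"]/2))
    for i in range(1,k):
        if st[i,4]<40: continue
        ys,xs=np.where(_==i) ;z=c["z_map"][ys,xs];ok=z>0
        P=np.stack([(xs-c["cx"])/f*z,(ys-c["cy"])/f*z,z],1)[ok]
        W=(P-c["t"])@np.array(c["R"])
        print(n,st[i],ce[i].round(1),np.median(W,0).round(1),W[:,2].min().round(1),W[:,2].max().round(1))
E
```

```text
{'time_s': 0.0, 'joints': array([-1.38841126e+00,  3.13469885e-01,  1.49845744e+00,  2.82763246e-05,
        1.33100055e+00, -2.23410167e-01]), 'dq': array([0.00025168, 0.00147391, 0.00069096, 0.00057188, 0.00022815,
       0.00133246]), 'tau': array([ 1.03205981e-03, -4.12263787e+01, -2.59748447e+01, -1.58124249e-05,
        4.16958559e-03, -8.05302022e-06]), 'eef_pos': array([ 207.18121151, -482.07900795,  212.31725871]), 'ee_rot': array([-6.67185110e-04,  9.79487257e-01,  2.01505006e-01,  2.74218537e-05]), 'force': array([0.02754077, 0.49550305, 0.67526313]), 'wrist_torque': array([-0.0273261 , -0.00766445, -0.01523068]), 'grip_force': 0.0, 'grip_width': 0.9996066100262397}
scene 55.23832247307874 317.9389007097678 200.09791891901202 [[-0.90068321  0.43401318  0.02005781]
 [ 0.23207374  0.51961112 -0.82228101]
 [-0.36730305 -0.73595981 -0.56872807]] [ 527.13261886  -73.27332865 1273.0903971 ]
top 51.319462968914785 315.1382264051074 201.86357907496813 [[ 0.00649785 -0.99956262  0.0288505 ]
 [-0.98814132 -0.01084439 -0.15316374]
 [ 0.15340961 -0.02751314 -0.98777959]] [ -29.1674591   589.04108315 1257.80371688]
scene [472  51   8  10  51] [476.5  56. ] [-477.3 -556.3  218.3] 201.8 237.7
scene [266 109  10   7  44] [270.9 111.6] [ 479.5 -661.4   64.1] 50.6 70.3
scene [322 175  12  11 110] [327.8 180.3] [529.2 -55.8  92.1] -2.2 102.6
scene [284 193  11  15  98] [288.9 199.6] [663.9 -14.   91.3] -0.6 101.5
scene [360 197  11  14  94] [364.8 203.1] [492.8  83.   91.8] -2.4 102.6
scene [463 246  13  12  84] [469.7 252. ] [407.5 354.7 117.9] 109.8 129.7
scene [ 424  317   35   50 1125] [438.2 340.9] [567.3 461.4  53.4] 3.4 80.8
top [307 170  12  12  91] [312.4 175.6] [662.8 -13.   93.6] 79.7 107.0
top [156 205   7  10  50] [159.2 209.6] [563.5 470.7   8.5] 2.4 86.8
top [319 213  12  13  91] [324.7 219.1] [530.  -52.4  94. ] -0.4 107.4
top [275 226  12  12  77] [280.4 231.7] [490.   80.5  95.5] 83.9 109.1
```

View pics/top0.png

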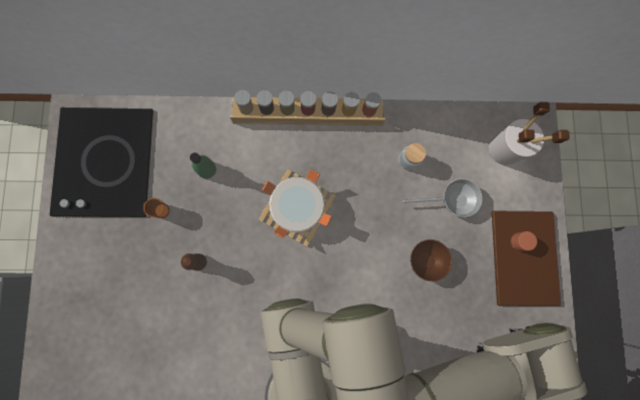

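View pics/scene0.png

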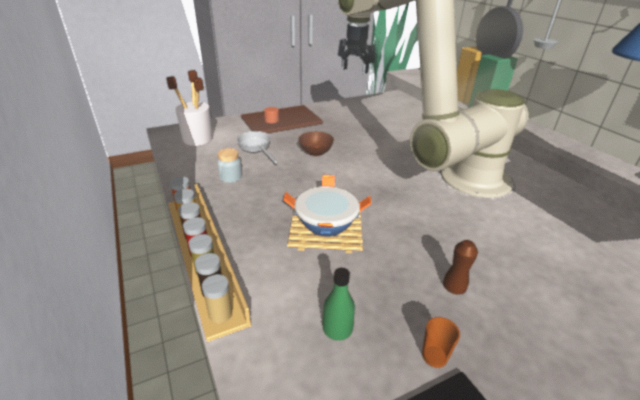

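The top view shows the lid centred near (297,204) px, with tabs at (313,176), (325,219), (281,232) and a darker one at (269,188). The scene view confirms four raised tabs, with the fourth at (325,225). From the tabs I get a centre of about (577,34) and a tab heading of about -29°. I'll check that against the lid outline.

```bash
python3 - <<'E'
import cv2,numpy as np,pickle
d=pickle.load(open("c.pkl","rb"))
for n,p in(("top",(297,204)),("scene",(327,205))):
    c=d[n];R=np.array(c["R"]);t=np.array(c["t"]);f=200/np.tan(np.radians(c["vertical_fov"]/2))
    C=-R.T@t
    v,u=np.mgrid[:400,:640];r=np.stack([(u-c["cx"])/f,(v-c["cy"])/f,np.ones_like(u,float)],-1)
    W=(r*c["z_map"][...,None]-t)@R
    h=cv2.cvtColor(c["image"],cv2.COLOR_BGR2HSV)
    m=((abs(W[...,2]-85)<7)&(h[...,1]<70)&(np.hypot(W[...,0]-577,W[...,1]-34)<110)).astype(np.uint8)
    k,l,st,ce=cv2.connectedComponentsWithStats(m);i=1+st[1:,4].argmax()
    m=(l==i).astype(np.uint8)
    q=cv2.convexHull(max(cv2.findContours(m,0,1)[0],key=cv2.contourArea))[:,0].astype(float)
    g=np.stack([(q[:,0]-c["cx"])/f,(q[:,1]-c["cy"])/f,np.ones(len(q))],1)@R
    X=C+g*((85-C[2])/g[:,2])[:,None]
    print(n,cv2.minEnclosingCircle(X[:,:2].astype(np.float32)),np.median(W[m>0][:,2]))
    # orange ray cast onto z=91 plane
    mo=cv2.inRange(h,(0,130,60),(22,255,255))*((np.hypot(W[...,0]-577,W[...,1]-34)<135)&(W[...,2]>60))
    k,l,st,ce=cv2.connectedComponentsWithStats(mo.astype(np.uint8))
    for i in range(1,k):
        if st[i,4]>20:
            w=np.median(W[l==i],0);a=w[:2]-(577,34);print(st[i,4],ce[i].round(1),w.round(1),np.hypot(*a).round(1),np.degrees(np.arctan2(a[1],a[0])).round(1))
E
```

```text
top ((578.7255249023438, 33.67542266845703), 86.02371978759766) 86.97827440566962
94 [312.4 175.7] [662.6 -14.2  93.5] 98.2 -29.4
87 [267.9 187.5] [623.6 119.7  97.7] 97.6 61.5
94 [324.8 218.9] [530.2 -52.5  94.2] 98.4 -118.4
84 [280.2 231.6] [490.5  81.   95.6] 98.5 151.5
scene ((581.8306274414062, 35.52500915527344), 86.80097198486328) 83.90433785876718
116 [327.7 180.6] [530.  -55.6  91.5] 101.2 -117.7
99 [288.8 199.7] [664.3 -12.6  91.5] 99.0 -28.1
94 [364.8 202.9] [492.8  82.8  92.2] 97.4 149.9
32 [325.7 224.8] [628.1 125.7 100.3] 105.0 60.9
```

>>> move_arm(
  moves=[
    {"turn":[0,0,0.1135],"translation":[0,0,0],"hand":0},
    {"turn":[0,0,0.1135],"translation":[0,0,0],"hand":0},
    {"turn":[0,0,0.1135],"translation":[0,0,0],"hand":0},
    {"turn":[0,0,0.1135],"translation":[0,0,0],"hand":0},
    {"turn":[0,0,0.1135],"translation":[0,0,0],"hand":0},
    {"turn":[0,0,0.1135],"translation":[0,0,0],"hand":0},
    {"turn":[0,0,0.1135],"translation":[0,0,0],"hand":0},
    {"turn":[0,0,0.1135],"translation":[0,0,0],"hand":0},
  ],
)

```text
time_s: 0.77
eef_pos: [207.2, -482.2, 212.5]
ee_rot: [-0.0, 0.968, -0.251, -0.0]
force: [-0.7, -0.3, -0.2]
grip_width: 0.002
grip_force: 0.0
```

>>> move_arm(
  moves=[
    {"turn":[0,0,0],"translation":[9.35,-31.55,0],"hand":0},
    {"turn":[0,0,0],"translation":[9.35,-31.55,0],"hand":0},
    {"turn":[0,0,0],"translation":[9.35,-31.55,0],"hand":0},
    {"turn":[0,0,0],"translation":[9.35,-31.55,0],"hand":0},
    {"turn":[0,0,0],"translation":[9.35,-31.55,0],"hand":0},
    {"turn":[0,0,0],"translation":[9.35,-31.55,0],"hand":0},
    {"turn":[0,0,0],"translation":[9.35,-31.55,0],"hand":0},
    {"turn":[0,0,0],"translation":[9.35,-31.55,0],"hand":0},
    {"turn":[0,0,0],"translation":[9.35,-31.55,0],"hand":0},
    {"turn":[0,0,0],"translation":[9.35,-31.55,0],"hand":0},
  ],
)

```text
time_s: 1.6
eef_pos: [441.9, -249.3, 212.7]
ee_rot: [-0.0, 0.969, -0.248, -0.0]
force: [0.0, 0.2, 0.9]
grip_width: -0.004
grip_force: 0.0
```

>>> move_arm(
  moves=[
    {"turn":[0,0,0],"translation":[9.35,-31.55,5],"hand":0},
    {"turn":[0,0,0],"translation":[9.35,-31.55,5],"hand":0},
    {"turn":[0,0,0],"translation":[9.35,-31.55,5],"hand":0},
    {"turn":[0,0,0],"translation":[9.35,-31.55,5],"hand":0},
    {"turn":[0,0,0],"translation":[9.35,-31.55,5],"hand":0},
    {"turn":[0,0,0],"translation":[9.35,-31.55,5],"hand":0},
    {"turn":[0,0,0],"translation":[9.35,-31.55,5],"hand":0},
    {"turn":[0,0,0],"translation":[9.35,-31.55,5],"hand":0},
    {"turn":[0,0,0],"translation":[9.35,-31.55,5],"hand":0},
    {"turn":[0,0,0],"translation":[9.35,-31.55,5],"hand":0},
  ],
)

```text
time_s: 2.43
eef_pos: [675.6, -17.9, 162.2]
ee_rot: [0.0, 0.969, -0.248, -0.0]
force: [0.8, -2.1, -0.1]
grip_width: -0.002
grip_force: 0.0
```

>>> move_arm(
  moves=[
    {"turn":[0,0,0],"translation":[0,0,10],"hand":0},
    {"turn":[0,0,0],"translation":[0,0,10],"hand":0},
    {"turn":[0,0,0],"translation":[0,0,8],"hand":0},
    {"turn":[0,0,0],"translation":[0,0,0],"hand":0},
    {"turn":[0,0,0],"translation":[0,0,0],"hand":0},
  ],
)

```text
time_s: 2.85
eef_pos: [674.3, -20.2, 134.8]
ee_rot: [0.0, 0.968, -0.249, -0.0]
force: [0.3, -0.0, -0.1]
grip_width: -0.001
grip_force: 0.0
```

```bash
python3 - <<'E'
from rig import *
import cv2
for n in("wrist","scene"):
    c=capture(n);cv2.imwrite(f"pics/{n}1.png",c["image"] if n=="wrist" else cv2.resize(c["image"][130:290,220:460],None,fx=3,fy=3))
print(sense()["eef_pos"],sense()["force"],sense()["joints"])
E
```

```text
[674.87212203 -20.08009083 135.80979455] [ 0.04044628 -0.69364928  0.58947904] [-2.02842991e-01  7.08161084e-01  1.08357018e+00 -4.54959189e-05
  1.34872044e+00  1.87119230e+00]
```

View pics/wrist1.png

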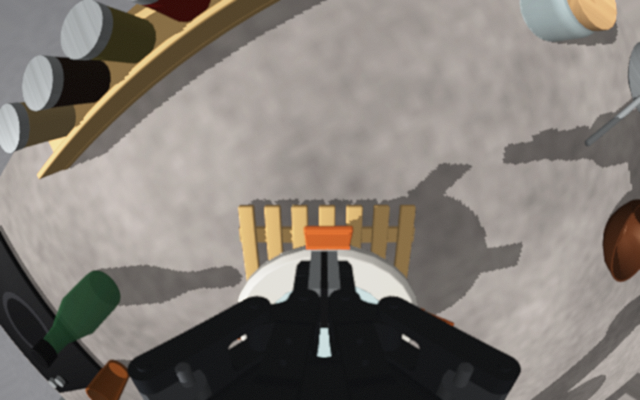

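View pics/scene1.png

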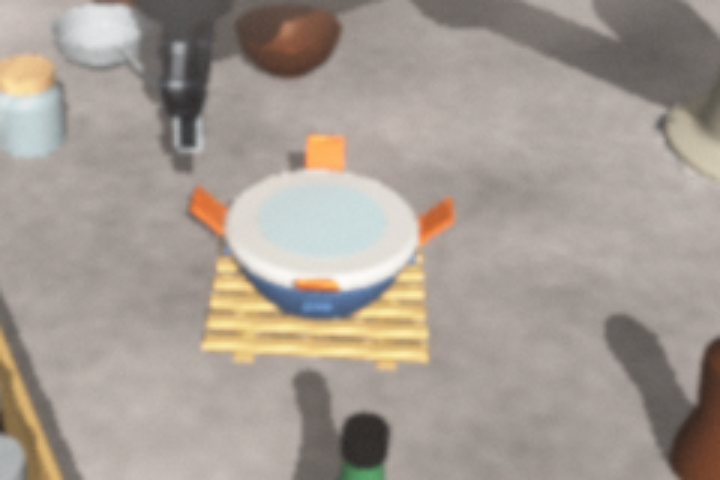

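The wrist view shows the closed fingertips at (325,260), in line with the tab at (328,237). In the scene crop they are above the left tab at (208,210). I'm now at 111 mm radius and want 114.

>>> move_arm(
  moves=[
    {"turn":[0,0,0],"translation":[2,0,4],"hand":0},
    {"turn":[0,0,0],"translation":[0,0,4],"hand":0},
    {"turn":[0,0,0],"translation":[0,0,4],"hand":0},
    {"turn":[0,0,0],"translation":[0,0,4],"hand":0},
    {"turn":[0,0,0],"translation":[0,0,0],"hand":0},
  ],
)

```text
time_s: 3.37
eef_pos: [676.2, -20.2, 117.7]
ee_rot: [0.0, 0.969, -0.248, -0.001]
force: [0.1, -0.3, 0.3]
grip_width: 0.003
grip_force: 0.0
```

>>> move_arm(
  moves=[
    {"turn":[0,0,0],"translation":[0,0,4],"hand":0},
    {"turn":[0,0,0],"translation":[0,0,4],"hand":0},
    {"turn":[0,0,0],"translation":[0,0,4],"hand":0},
    {"turn":[0,0,0],"translation":[0,0,4],"hand":0},
    {"turn":[0,0,0],"translation":[0,0,0],"hand":0},
  ],
)

```text
time_s: 3.78
eef_pos: [676.2, -20.2, 101.7]
ee_rot: [0.0, 0.969, -0.248, -0.001]
force: [0.3, -0.2, -0.3]
grip_width: -0.003
grip_force: 0.0
```

```bash
python3 - <<'E'
from rig import *
import cv2,numpy as np
c=capture("scene");a=c["image"][130:250,240:400]
w=capture("wrist");b=w["image"][190:310,240:400]
cv2.imwrite("pics/s2.png",np.vstack([cv2.resize(a,None,fx=2.4,fy=2.4),cv2.resize(b,None,fx=2.4,fy=2.4)]))
print(sense()["eef_pos"],sense()["force"],w["T_tool_cam"],w["vertical_fov"])
E
```

```text
[676.6073859  -20.2485866  102.77048955] [ 0.1751201  -0.71300222 -0.72899957] [[-1.55530354e-04 -9.44922209e-01 -3.27294965e-01  8.34877661e+01]
 [ 9.99999975e-01 -9.40645914e-05 -2.03628639e-04 -2.54241673e-01]
 [ 1.61626356e-04 -3.27294989e-01  9.44922200e-01 -1.61669785e+02]
 [ 0.00000000e+00  0.00000000e+00  0.00000000e+00  1.00000000e+00]] 65.70646984690485
```

View pics/s2.png

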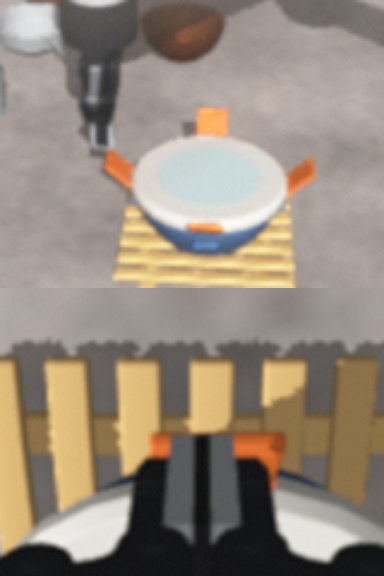

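The scene crop shows the fingertips just outside the tab's tip at (105,152), and the tab is still raised. The wrist crop shows the tab behind the fingers, with its edge at row 435. I'll use wrist depth to find where the tips and the tab really are.

```bash
python3 - <<'E'
from rig import *
import cv2,numpy as np
from scipy.spatial.transform import Rotation as Ro
s=sense();c=capture("wrist");f=200/np.tan(np.radians(c["vertical_fov"]/2))
v,u=np.mgrid[:400,:640];a=u-c["cx"];b=v-c["cy"];r=np.hypot(a,b)+1e-9;th=r/f
z=c["z_map"];P=np.stack([np.tan(th)*a/r*z,np.tan(th)*b/r*z,z],-1)
T=c["T_tool_cam"];P=P@T[:3,:3].T+T[:3,3]
q=s["ee_rot"];W=P@Ro.from_quat([q[1],q[2],q[3],q[0]]).as_matrix().T+s["eef_pos"]
print(c["cx"],c["cy"])
for row in range(236,300,4): print(row,[(P[row,k].round(0).tolist(),c["image"][row,k].tolist()) for k in (306,316,330)])
h=cv2.cvtColor(c["image"],cv2.COLOR_BGR2HSV);m=(cv2.inRange(h,(0,130,60),(22,255,255))>0)&(abs(P[...,0])<40)&(abs(P[...,1])<25)
Q=P[m];print(m.sum(),np.percentile(Q,[2,25,50,75,98],axis=0).round(1));print(np.percentile(W[m],[2,50,98],axis=0).round(1))
E
```

```text
323.762604226741 202.94080342628845
236 [([-34.0, -16.0, 89.0], [81, 125, 154]), ([-41.0, -8.0, 102.0], [85, 86, 89]), ([-34.0, 5.0, 88.0], [122, 187, 224])]
240 [([-38.0, -16.0, 88.0], [83, 129, 159]), ([-45.0, -8.0, 102.0], [85, 88, 93]), ([-37.0, 5.0, 87.0], [122, 188, 224])]
244 [([-43.0, -16.0, 89.0], [83, 132, 163]), ([-46.0, -8.0, 96.0], [66, 106, 132]), ([-42.0, 5.0, 87.0], [123, 188, 224])]
248 [([-46.0, -16.0, 88.0], [86, 135, 167]), ([-50.0, -8.0, 96.0], [71, 113, 139]), ([-46.0, 5.0, 88.0], [111, 174, 210])]
252 [([83.0, -0.0, -162.0], [41, 91, 189]), ([11.0, -4.0, -26.0], [90, 89, 88]), ([10.0, 3.0, -25.0], [91, 89, 89])]
256 [([-5.0, -11.0, -2.0], [53, 117, 228]), ([11.0, -4.0, -30.0], [92, 92, 88]), ([10.0, 3.0, -28.0], [93, 92, 90])]
260 [([-8.0, -11.0, -1.0], [35, 72, 150]), ([10.0, -4.0, -32.0], [91, 89, 88]), ([10.0, 3.0, -33.0], [91, 90, 87])]
264 [([6.0, -9.0, -29.0], [21, 20, 18]), ([10.0, -4.0, -36.0], [93, 91, 89]), ([11.0, 3.0, -37.0], [93, 93, 89])]
268 [([6.0, -9.0, -34.0], [22, 21, 19]), ([10.0, -4.0, -40.0], [92, 91, 88]), ([10.0, 3.0, -40.0], [93, 92, 89
[... 284 characters left out ...]
, -49.0], [93, 92, 89]), ([10.0, 2.0, -50.0], [90, 90, 87])]
284 [([7.0, -8.0, -49.0], [21, 19, 19]), ([10.0, -4.0, -54.0], [93, 91, 89]), ([10.0, 2.0, -54.0], [93, 91, 88])]
288 [([6.0, -8.0, -50.0], [24, 23, 22]), ([10.0, -3.0, -57.0], [104, 103, 100]), ([11.0, 2.0, -57.0], [105, 104, 102])]
292 [([13.0, -7.0, -63.0], [20, 21, 18]), ([11.0, -3.0, -60.0], [80, 79, 77]), ([8.0, 2.0, -57.0], [112, 110, 108])]
296 [([13.0, -7.0, -66.0], [23, 21, 21]), ([11.0, -3.0, -63.0], [22, 21, 20]), ([11.0, 2.0, -63.0], [35, 34, 32])]
416 [[-24.8 -12.6 -31.3]
 [ -6.9   0.9  -1.4]
 [ -4.5  12.3  -0.6]
 [ -3.   17.    0.7]
 [  9.7  20.1  16.4]]
[[645.4 -35.8  86.4]
 [666.9 -28.2 103.3]
 [684.7  -6.6 134.1]]
```

Depth puts the tab tip at 104 mm, as expected, and under the finger span. The finger ends appear about 25 mm behind the TCP rather than ahead of it. So I haven't made contact yet and will descend by feel.

>>> move_arm(
  moves=[
    {"turn":[0,0,0],"translation":[0,0,2],"hand":0},
    {"turn":[0,0,0],"translation":[0,0,2],"hand":0},
    {"turn":[0,0,0],"translation":[0,0,2],"hand":0},
    {"turn":[0,0,0],"translation":[0,0,0],"hand":0},
  ],
)

```text
time_s: 4.27
eef_pos: [676.4, -20.2, 96.3]
ee_rot: [0.0, 0.969, -0.248, -0.0]
force: [-0.8, 0.1, -0.8]
grip_width: 0.0
grip_force: 0.0
```

```bash
python3 - <<'E'
from rig import *
import cv2,numpy as np
s=sense();c=capture("scene");R=np.array(c["R"]);f=200/np.tan(np.radians(c["vertical_fov"]/2))
v,u=np.mgrid[:400,:640];z=c["z_map"]
W=(np.stack([(u-c["cx"])/f*z,(v-c["cy"])/f*z,z],-1)-c["t"])@R
print(s["eef_pos"],s["force"],s["grip_width"])
for row in range(178,210,2): print(row,[(W[row,k].round(0).astype(int).tolist(),c["image"][row,k].tolist()) for k in (278,281,284)])
E
```

```text
[676.40728526 -20.22476306  96.31138562] [-0.79147554  0.10184911 -0.77911187] 3.421495472253531e-05
178 [([703, 19, 184], [56, 54, 55]), ([699, 29, 189], [55, 55, 56]), ([690, 25, 184], [47, 47, 49])]
180 [([702, 18, 178], [54, 54, 54]), ([696, 21, 178], [57, 53, 54]), ([688, 21, 176], [48, 47, 49])]
182 [([697, 3, 163], [73, 72, 73]), ([691, 8, 164], [60, 59, 59]), ([686, 14, 166], [55, 54, 57])]
184 [([689, -22, 141], [152, 149, 149]), ([684, -12, 145], [61, 60, 61]), ([678, -8, 146], [95, 94, 94])]
186 [([689, -21, 135], [168, 169, 166]), ([686, -7, 142], [63, 62, 61]), ([679, -5, 142], [97, 96, 95])]
188 [([690, -20, 130], [165, 164, 163]), ([686, -9, 135], [63, 60, 60]), ([680, -5, 136], [96, 94, 96])]
190 [([690, -20, 124], [166, 165, 164]), ([685, -13, 127], [63, 64, 63]), ([680, -5, 130], [96, 94, 95])]
192 [([690, -21, 117], [157, 157, 156]), ([959, 746, 653], [145, 144, 142]), ([679, -8, 122], [127, 128, 129])]
194 [([637, -174, 3], [106, 109, 115]), ([626, -177, -2], [123, 125, 128]), ([671, -30, 100], [101, 119, 165])]
196 [([639, -169, -1], [122, 127, 134]), ([631, -163, 1], [99, 103, 108]), ([675, -20, 102], [61, 102, 185])]
198 [([959, 746, 653], [150, 154, 165]), ([633, -158, -3], [139, 146, 154]), ([679, -10, 103], [64, 115, 214])]
200 [([646, -150, -1], [151, 156, 168]), ([638, -145, 0], [135, 140, 148]), ([680, -6, 99], [76, 121, 212])]
202 [([650, -139, 0], [155, 161, 169]), ([641, -137, -2], [144, 149, 157]), ([633, -133, -1], [97, 105, 123])]
204 [([653, -131, -2], [149, 155, 163]), ([645, -128, -2], [153, 158, 168]), ([636, -126, -3], [136, 143, 152])]
206 [([657, -120, 0], [150, 155, 163]), ([650, -115, 1], [156, 161, 171]), ([642, -112, 0], [153, 157, 168])]
208 [([661, -111, -1], [148, 154, 162]), ([653, -106, 0], [152, 157, 166]), ([646, -102, 1], [154, 159, 169])]
```

Scene depth agrees: the finger ends are about 22 mm above the TCP, so contact should come at a TCP height of about 80 mm and level at about 58 mm.

>>> move_arm(
  moves=[
    {"turn":[0,0,0],"translation":[0,0,4],"hand":0},
    {"turn":[0,0,0],"translation":[0,0,4],"hand":0},
    {"turn":[0,0,0],"translation":[0,0,4],"hand":0},
    {"turn":[0,0,0],"translation":[0,0,3],"hand":0},
    {"turn":[0,0,0],"translation":[0,0,0],"hand":0},
  ],
)

```text
time_s: 4.73
eef_pos: [676.7, -20.4, 81.4]
ee_rot: [0.0, 0.969, -0.249, -0.0]
force: [0.3, -0.1, 1.7]
grip_width: -0.002
grip_force: 0.8
```

>>> move_arm(
  moves=[
    {"turn":[0,0,0],"translation":[0,0,2],"hand":0},
    {"turn":[0,0,0],"translation":[0,0,2],"hand":0},
    {"turn":[0,0,0],"translation":[0,0,2],"hand":0},
    {"turn":[0,0,0],"translation":[0,0,2],"hand":0},
    {"turn":[0,0,0],"translation":[0,0,0],"hand":0},
  ],
)

```text
time_s: 5.15
eef_pos: [676.6, -20.3, 73.6]
ee_rot: [-0.0, 0.969, -0.248, -0.0]
force: [1.8, -1.3, 2.7]
grip_width: -0.001
grip_force: 1.4
```

>>> move_arm(
  moves=[
    {"turn":[0,0,0],"translation":[0,0,2.5],"hand":0},
    {"turn":[0,0,0],"translation":[0,0,2.5],"hand":0},
    {"turn":[0,0,0],"translation":[0,0,2.5],"hand":0},
    {"turn":[0,0,0],"translation":[0,0,2.5],"hand":0},
    {"turn":[0,0,0],"translation":[0,0,0],"hand":0},
  ],
)

```text
time_s: 5.57
eef_pos: [676.3, -20.2, 63.2]
ee_rot: [-0.0, 0.969, -0.248, -0.001]
force: [2.1, -0.5, 3.3]
grip_width: -0.001
grip_force: 1.5
```

>>> move_arm(
  moves=[
    {"turn":[0,0,0],"translation":[0,0,2],"hand":0},
    {"turn":[0,0,0],"translation":[0,0,2],"hand":0},
    {"turn":[0,0,0],"translation":[0,0,0],"hand":0},
  ],
)

```text
time_s: 5.82
eef_pos: [676.6, -20.3, 59.7]
ee_rot: [0.0, 0.969, -0.248, -0.0]
force: [0.9, -0.8, 4.3]
grip_width: 0.005
grip_force: 2.4
```

>>> move_arm(
  moves=[
    {"turn":[0,0,0],"translation":[0,0,1],"hand":0},
    {"turn":[0,0,0],"translation":[0,0,1],"hand":0},
    {"turn":[0,0,0],"translation":[0,0,0],"hand":0},
  ],
)

```text
time_s: 6.07
eef_pos: [676.6, -20.3, 57.8]
ee_rot: [-0.0, 0.969, -0.248, -0.0]
force: [0.8, -1.5, 4.3]
grip_width: 0.001
grip_force: 2.3
```

>>> move_arm(
  moves=[
    {"turn":[0,0,0],"translation":[0,0,1],"hand":0},
    {"turn":[0,0,0],"translation":[0,0,1],"hand":0},
    {"turn":[0,0,0],"translation":[0,0,0],"hand":0},
  ],
)

```text
time_s: 6.32
eef_pos: [676.3, -20.1, 55.3]
ee_rot: [-0.0, 0.969, -0.248, -0.001]
force: [0.8, 0.6, 2.1]
grip_width: 0.0
grip_force: 1.3
```

>>> move_arm(
  moves=[
    {"turn":[0,0,0],"translation":[0,0,-5],"hand":0},
    {"turn":[0,0,0],"translation":[0,0,-5],"hand":0},
    {"turn":[0,0,0],"translation":[0,0,0],"hand":0},
    {"turn":[0,0,0],"translation":[0,0,0],"hand":0},
  ],
)

```text
time_s: 6.65
eef_pos: [676.6, -20.2, 66.1]
ee_rot: [-0.0, 0.969, -0.248, 0.0]
force: [1.0, -0.6, -0.0]
grip_width: 0.001
grip_force: 0.0
```

Snap confirmed: there is no force at a height where the tab pushed back with 3 N before. Next is the neighbouring tab. I'll lift, shift across, then turn the tool 90°.

>>> move_arm(
  moves=[
    {"turn":[0,0,0],"translation":[0,0,-22],"hand":0},
    {"turn":[0,0,0],"translation":[0,0,-22],"hand":0},
    {"turn":[0,0,0],"translation":[-22.6,22.7,0],"hand":0},
    {"turn":[0,0,0],"translation":[-22.6,22.7,0],"hand":0},
    {"turn":[0,0,0],"translation":[-22.6,22.7,0],"hand":0},
    {"turn":[0,0,0],"translation":[-22.6,22.7,0],"hand":0},
    {"turn":[0,0,0],"translation":[-22.6,22.7,0],"hand":0},
    {"turn":[0,0,-0.1208],"translation":[0,0,0],"hand":0},
    {"turn":[0,0,-0.1208],"translation":[0,0,0],"hand":0},
    {"turn":[0,0,-0.1208],"translation":[0,0,0],"hand":0},
  ],
)

```text
time_s: 7.48
eef_pos: [522.4, -65.5, 110.0]
ee_rot: [-0.0, 0.998, -0.067, -0.0]
force: [0.4, 0.1, 0.8]
grip_width: -0.002
grip_force: 0.0
```

>>> move_arm(
  moves=[
    {"turn":[0,0,-0.1208],"translation":[0,0,2.4],"hand":0},
    {"turn":[0,0,-0.1208],"translation":[0,0,2.4],"hand":0},
    {"turn":[0,0,-0.1208],"translation":[0,0,2.4],"hand":0},
    {"turn":[0,0,-0.1208],"translation":[0,0,2.4],"hand":0},
    {"turn":[0,0,-0.1208],"translation":[0,0,2.4],"hand":0},
    {"turn":[0,0,-0.1208],"translation":[0,0,2.4],"hand":0},
    {"turn":[0,0,-0.1208],"translation":[0,0,2.4],"hand":0},
    {"turn":[0,0,-0.1208],"translation":[0,0,2.4],"hand":0},
    {"turn":[0,0,-0.1208],"translation":[0,0,2.4],"hand":0},
    {"turn":[0,0,-0.1208],"translation":[0,0,2.4],"hand":0},
  ],
)

```text
time_s: 8.32
eef_pos: [522.7, -65.2, 85.6]
ee_rot: [-0.0, 0.859, 0.512, -0.0]
force: [0.8, -0.2, 1.3]
grip_width: 0.002
grip_force: 0.3
```

```bash
cat > st.py <<'E'
from rig import *
import cv2,numpy as np,sys
c=capture("scene");s=sense();R=np.array(c["R"]);f=200/np.tan(np.radians(c["vertical_fov"]/2))
v,u=np.mgrid[:400,:640];z=c["z_map"]
W=(np.stack([(u-c["cx"])/f*z,(v-c["cy"])/f*z,z],-1)-c["t"])@R
h=cv2.cvtColor(c["image"],cv2.COLOR_BGR2HSV)
m=((cv2.inRange(h,(0,120,60),(22,255,255))>0)&(np.hypot(W[...,0]-577.5,W[...,1]-34)<135)&(W[...,2]>55)).astype(np.uint8)
k,l,st,ce=cv2.connectedComponentsWithStats(m)
for i in range(1,k):
    if st[i,4]>12: w=np.median(W[l==i],0);a=w[:2]-(577.5,34);print(st[i,4],w.round(1),"zmax",np.percentile(W[l==i][:,2],92).round(1),np.hypot(*a).round(1),np.degrees(np.arctan2(a[1],a[0])).round(1))
print(s["time_s"],s["eef_pos"],s["force"],s["joints"].round(2))
d=s["eef_pos"][:2]-(577.5,34);g=np.radians(-28.9);x=np.array([np.cos(g),np.sin(g)]);y=np.array([np.sin(g),-np.cos(g)])
print("A-frame",d@x,d@y)
E
python3 st.py
```

```text
116 [531.4 -55.8  91.6] zmax 99.9 100.9 -117.2
98 [492.6  81.6  93. ] zmax 101.5 97.3 150.7
121 [667.2 -14.7  80.2] zmax 81.7 102.1 -28.5
37 [627.2 126.1 100.2] zmax 102.1 104.7 61.7
8.3667 [522.53923194 -65.21651661  85.19998433] [0.27796476 0.77987641 0.0821134 ] [-0.35  0.45  1.65 -0.    1.03  0.14]
A-frame -0.16660820865449466 113.42211175520055
```

Tab A now lies level at z 80. The tool is set over tab B at 113.4 mm, so I'll press it.

>>> move_arm(
  moves=[
    {"turn":[0,0,0],"translation":[0,0,3],"hand":0},
    {"turn":[0,0,0],"translation":[0,0,3],"hand":0},
    {"turn":[0,0,0],"translation":[0,0,3],"hand":0},
    {"turn":[0,0,0],"translation":[0,0,3],"hand":0},
    {"turn":[0,0,0],"translation":[0,0,3],"hand":0},
    {"turn":[0,0,0],"translation":[0,0,3],"hand":0},
    {"turn":[0,0,0],"translation":[0,0,3],"hand":0},
    {"turn":[0,0,0],"translation":[0,0,2],"hand":0},
    {"turn":[0,0,0],"translation":[0,0,0],"hand":0},
  ],
)

```text
time_s: 9.12
eef_pos: [522.9, -65.5, 62.5]
ee_rot: [-0.0, 0.861, 0.509, -0.0]
force: [-0.2, -2.2, 4.3]
grip_width: -0.001
grip_force: 1.8
```

>>> move_arm(
  moves=[
    {"turn":[0,0,0],"translation":[0,0,1],"hand":0},
    {"turn":[0,0,0],"translation":[0,0,1],"hand":0},
    {"turn":[0,0,0],"translation":[0,0,1],"hand":0},
    {"turn":[0,0,0],"translation":[0,0,0],"hand":0},
  ],
)

```text
time_s: 9.45
eef_pos: [523.0, -65.5, 60.1]
ee_rot: [0.0, 0.861, 0.509, 0.0]
force: [-2.4, -3.2, 6.6]
grip_width: -0.0
grip_force: 3.3
```

>>> move_arm(
  moves=[
    {"turn":[0,0,0],"translation":[0,0,1],"hand":0},
    {"turn":[0,0,0],"translation":[0,0,1],"hand":0},
    {"turn":[0,0,0],"translation":[0,0,0],"hand":0},
  ],
)

```text
time_s: 9.7
eef_pos: [523.0, -65.6, 58.2]
ee_rot: [0.0, 0.861, 0.509, -0.0]
force: [-2.3, -2.1, 7.5]
grip_width: 0.0
grip_force: 3.8
```

>>> move_arm(
  moves=[
    {"turn":[0,0,0],"translation":[0,0,1],"hand":0},
    {"turn":[0,0,0],"translation":[0,0,0.5],"hand":0},
    {"turn":[0,0,0],"translation":[0,0,0],"hand":0},
  ],
)

```text
time_s: 9.95
eef_pos: [523.0, -65.6, 56.8]
ee_rot: [0.0, 0.861, 0.509, 0.0]
force: [-3.0, -2.9, 7.2]
grip_width: -0.002
grip_force: 4.0
```

>>> move_arm(
  moves=[
    {"turn":[0,0,0],"translation":[0,0,1],"hand":0},
    {"turn":[0,0,0],"translation":[0,0,0.5],"hand":0},
    {"turn":[0,0,0],"translation":[0,0,0],"hand":0},
  ],
)

```text
time_s: 10.2
eef_pos: [523.1, -65.5, 55.3]
ee_rot: [0.0, 0.861, 0.509, 0.0]
force: [-2.4, -2.1, 7.4]
grip_width: -0.0
grip_force: 4.1
```

>>> move_arm(
  moves=[
    {"turn":[0,0,0],"translation":[0,0,1],"hand":0},
    {"turn":[0,0,0],"translation":[0,0,0.5],"hand":0},
    {"turn":[0,0,0],"translation":[0,0,0],"hand":0},
  ],
)

```text
time_s: 10.45
eef_pos: [523.2, -65.3, 53.8]
ee_rot: [0.0, 0.861, 0.509, 0.0]
force: [-3.1, -2.0, 7.5]
grip_width: -0.002
grip_force: 4.0
```

>>> move_arm(
  moves=[
    {"turn":[0,0,0],"translation":[0,0,1],"hand":0},
    {"turn":[0,0,0],"translation":[0,0,0.5],"hand":0},
    {"turn":[0,0,0],"translation":[0,0,0],"hand":0},
  ],
)

```text
time_s: 10.7
eef_pos: [523.2, -65.1, 52.2]
ee_rot: [0.0, 0.861, 0.509, 0.0]
force: [0.4, 0.1, 5.2]
grip_width: 0.001
grip_force: 2.3
```

Force dropped from 7.5 to 5.2 N and grip force from 4.0 to 2.3 N, which looks like the snap. Letting up.

>>> move_arm(
  moves=[
    {"turn":[0,0,0],"translation":[0,0,-6],"hand":0},
    {"turn":[0,0,0],"translation":[0,0,-6],"hand":0},
    {"turn":[0,0,0],"translation":[0,0,0],"hand":0},
    {"turn":[0,0,0],"translation":[0,0,0],"hand":0},
  ],
)

```text
time_s: 11.03
eef_pos: [523.0, -65.2, 64.1]
ee_rot: [-0.0, 0.861, 0.509, 0.0]
force: [-0.7, -0.1, -1.1]
grip_width: 0.001
grip_force: 0.0
```

```bash
python3 st.py
```

```text
48 [531.3 -58.5  80.1] zmax 82.1 103.4 -116.6
99 [492.5  82.2  92.6] zmax 101.6 97.7 150.4
121 [667.2 -15.7  80.3] zmax 81.8 102.5 -29.0
36 [626.7 126.1 100.1] zmax 102.3 104.4 61.9
11.0833 [522.79688207 -65.11207817  63.79631617] [-1.29145313 -0.03326844 -0.0211234 ] [-0.35  0.48  1.67  0.    0.99  0.16]
A-frame 0.008482089121372383 113.20616184214558
```

Tab B is flat at z 80. On to tab C.

>>> move_arm(
  moves=[
    {"turn":[0,0,0],"translation":[0,0,-23],"hand":0},
    {"turn":[0,0,0],"translation":[0,0,-23],"hand":0},
    {"turn":[0,0,0],"translation":[22.6,-22.6,0],"hand":0},
    {"turn":[0,0,0],"translation":[22.6,-22.6,0],"hand":0},
    {"turn":[0,0,0],"translation":[22.6,-22.6,0],"hand":0},
    {"turn":[0,0,0],"translation":[22.6,-22.6,0],"hand":0},
    {"turn":[0,0,0],"translation":[22.6,-22.6,0],"hand":0},
    {"turn":[0,0,0.1208],"translation":[0,0,0],"hand":0},
    {"turn":[0,0,0.1208],"translation":[0,0,0],"hand":0},
    {"turn":[0,0,0.1208],"translation":[0,0,0],"hand":0},
  ],
)

```text
time_s: 11.92
eef_pos: [477.9, 88.8, 109.6]
ee_rot: [-0.0, 0.939, 0.343, -0.0]
force: [0.0, 0.5, -0.1]
grip_width: -0.001
grip_force: 0.0
```

>>> move_arm(
  moves=[
    {"turn":[0,0,0.1208],"translation":[0,0,2.4],"hand":0},
    {"turn":[0,0,0.1208],"translation":[0,0,2.4],"hand":0},
    {"turn":[0,0,0.1208],"translation":[0,0,2.4],"hand":0},
    {"turn":[0,0,0.1208],"translation":[0,0,2.4],"hand":0},
    {"turn":[0,0,0.1208],"translation":[0,0,2.4],"hand":0},
    {"turn":[0,0,0.1208],"translation":[0,0,2.4],"hand":0},
    {"turn":[0,0,0.1208],"translation":[0,0,2.4],"hand":0},
    {"turn":[0,0,0.1208],"translation":[0,0,2.4],"hand":0},
    {"turn":[0,0,0.1208],"translation":[0,0,2.4],"hand":0},
    {"turn":[0,0,0.1208],"translation":[0,0,2.4],"hand":0},
  ],
)

```text
time_s: 12.75
eef_pos: [478.1, 88.2, 85.4]
ee_rot: [-0.0, 0.968, -0.251, -0.0]
force: [0.4, 0.3, 0.7]
grip_width: 0.006
grip_force: 0.5
```

```bash
python3 st.py
```

```text
59 [526.5 -61.5  80.3] zmax 81.7 108.3 -118.1
120 [666.9 -14.8  80. ] zmax 81.6 101.9 -28.6
77 [495.5  83.2  90.7] zmax 99.1 95.6 149.1
37 [626.7 126.3 100.5] zmax 102.4 104.6 61.9
12.8 [477.83944136  88.25806169  85.0518545 ] [-7.11379106e-04  3.64187650e-01  7.69600667e-01] [-0.06  0.38  1.78  0.    0.99  2.03]
A-frame -113.4712491953135 0.6631839797019978
```

>>> move_arm(
  moves=[
    {"turn":[0,0,0],"translation":[0,0,3],"hand":0},
    {"turn":[0,0,0],"translation":[0,0,3],"hand":0},
    {"turn":[0,0,0],"translation":[0,0,3],"hand":0},
    {"turn":[0,0,0],"translation":[0,0,3],"hand":0},
    {"turn":[0,0,0],"translation":[0,0,3],"hand":0},
    {"turn":[0,0,0],"translation":[0,0,3],"hand":0},
    {"turn":[0,0,0],"translation":[0,0,3],"hand":0},
    {"turn":[0,0,0],"translation":[0,0,2],"hand":0},
    {"turn":[0,0,0],"translation":[0,0,2],"hand":0},
    {"turn":[0,0,0],"translation":[0,0,0],"hand":0},
  ],
)

```text
time_s: 13.63
eef_pos: [478.2, 88.2, 60.7]
ee_rot: [-0.0, 0.969, -0.248, -0.0]
force: [-2.8, 1.3, 5.3]
grip_width: -0.002
grip_force: 2.6
```

>>> move_arm(
  moves=[
    {"turn":[0,0,0],"translation":[0,0,1],"hand":0},
    {"turn":[0,0,0],"translation":[0,0,1],"hand":0},
    {"turn":[0,0,0],"translation":[0,0,0],"hand":0},
  ],
)

```text
time_s: 13.88
eef_pos: [478.2, 88.2, 58.9]
ee_rot: [-0.0, 0.969, -0.248, -0.0]
force: [-3.4, 2.0, 5.0]
grip_width: -0.002
grip_force: 2.8
```

>>> move_arm(
  moves=[
    {"turn":[0,0,0],"translation":[0,0,1],"hand":0},
    {"turn":[0,0,0],"translation":[0,0,0.5],"hand":0},
    {"turn":[0,0,0],"translation":[0,0,0],"hand":0},
  ],
)

```text
time_s: 14.13
eef_pos: [478.3, 88.2, 57.5]
ee_rot: [-0.0, 0.969, -0.248, -0.0]
force: [-2.5, 1.2, 5.0]
grip_width: 0.001
grip_force: 2.8
```

>>> move_arm(
  moves=[
    {"turn":[0,0,0],"translation":[0,0,1],"hand":0},
    {"turn":[0,0,0],"translation":[0,0,0.5],"hand":0},
    {"turn":[0,0,0],"translation":[0,0,0],"hand":0},
  ],
)

```text
time_s: 14.38
eef_pos: [478.5, 88.0, 55.9]
ee_rot: [0.0, 0.969, -0.248, 0.0]
force: [-1.2, 0.9, 3.1]
grip_width: -0.002
grip_force: 1.4
```

Force fell from 5.0 to 3.1 N and grip force halved, so it snapped. Letting up.

>>> move_arm(
  moves=[
    {"turn":[0,0,0],"translation":[0,0,-5],"hand":0},
    {"turn":[0,0,0],"translation":[0,0,-5],"hand":0},
    {"turn":[0,0,0],"translation":[0,0,0],"hand":0},
    {"turn":[0,0,0],"translation":[0,0,0],"hand":0},
  ],
)

```text
time_s: 14.72
eef_pos: [478.7, 88.0, 66.3]
ee_rot: [-0.0, 0.969, -0.248, 0.001]
force: [0.1, -0.3, -0.1]
grip_width: -0.003
grip_force: 0.0
```

```bash
python3 st.py
```

```text
59 [527.1 -60.   80.3] zmax 81.7 106.7 -118.2
120 [667.3 -15.8  79.9] zmax 81.4 102.7 -29.0
80 [493.   86.7  80. ] zmax 81.8 99.6 148.0
37 [627.  126.2  99.9] zmax 102.1 104.7 61.7
14.7667 [478.47759368  88.0445146   66.01324964] [-0.66981926  0.03633005  0.32251763] [-0.06  0.41  1.79 -0.    0.94  2.01]
A-frame -112.80936592637144 0.5417291080257982
```

Tab C is flat. On to tab D.

>>> move_arm(
  moves=[
    {"turn":[0,0,0],"translation":[0,0,-22],"hand":0},
    {"turn":[0,0,0],"translation":[0,0,-22],"hand":0},
    {"turn":[0,0,0],"translation":[22.6,-22.7,0],"hand":0},
    {"turn":[0,0,0],"translation":[22.6,-22.7,0],"hand":0},
    {"turn":[0,0,0],"translation":[22.6,-22.7,0],"hand":0},
    {"turn":[0,0,0],"translation":[22.6,-22.7,0],"hand":0},
    {"turn":[0,0,0],"translation":[22.6,-22.7,0],"hand":0},
    {"turn":[0,0,-0.1208],"translation":[0,0,0],"hand":0},
    {"turn":[0,0,-0.1208],"translation":[0,0,0],"hand":0},
    {"turn":[0,0,-0.1208],"translation":[0,0,0],"hand":0},
  ],
)

```text
time_s: 15.6
eef_pos: [632.1, 133.3, 108.9]
ee_rot: [0.0, 0.998, -0.067, -0.001]
force: [0.2, -0.2, 0.5]
grip_width: 0.001
grip_force: 0.0
```

>>> move_arm(
  moves=[
    {"turn":[0,0,-0.1208],"translation":[0,0,2.4],"hand":0},
    {"turn":[0,0,-0.1208],"translation":[0,0,2.4],"hand":0},
    {"turn":[0,0,-0.1208],"translation":[0,0,2.4],"hand":0},
    {"turn":[0,0,-0.1208],"translation":[0,0,2.4],"hand":0},
    {"turn":[0,0,-0.1208],"translation":[0,0,2.4],"hand":0},
    {"turn":[0,0,-0.1208],"translation":[0,0,2.4],"hand":0},
    {"turn":[0,0,-0.1208],"translation":[0,0,2.4],"hand":0},
    {"turn":[0,0,-0.1208],"translation":[0,0,2.4],"hand":0},
    {"turn":[0,0,-0.1208],"translation":[0,0,2.4],"hand":0},
    {"turn":[0,0,-0.1208],"translation":[0,0,2.4],"hand":0},
  ],
)

```text
time_s: 16.43
eef_pos: [631.9, 133.2, 85.3]
ee_rot: [-0.0, 0.859, 0.512, -0.0]
force: [-0.4, 1.0, 1.4]
grip_width: 0.0
grip_force: 0.6
```

```bash
python3 st.py
```

```text
121 [667.5 -14.1  80.3] zmax 82.0 102.1 -28.1
113 [488.6  82.9  79.8] zmax 81.5 101.5 151.2
16.4833 [631.77569856 133.17868665  84.93719865] [0.60781955 0.29508862 0.15774038] [0.03 0.69 1.25 0.   1.2  0.52]
A-frame -0.4148632834072714 -113.05791095150396
```

>>> move_arm(
  moves=[
    {"turn":[0,0,0],"translation":[0,0,3],"hand":0},
    {"turn":[0,0,0],"translation":[0,0,3],"hand":0},
    {"turn":[0,0,0],"translation":[0,0,3],"hand":0},
    {"turn":[0,0,0],"translation":[0,0,3],"hand":0},
    {"turn":[0,0,0],"translation":[0,0,3],"hand":0},
    {"turn":[0,0,0],"translation":[0,0,3],"hand":0},
    {"turn":[0,0,0],"translation":[0,0,3],"hand":0},
    {"turn":[0,0,0],"translation":[0,0,2],"hand":0},
    {"turn":[0,0,0],"translation":[0,0,2],"hand":0},
    {"turn":[0,0,0],"translation":[0,0,0],"hand":0},
  ],
)

```text
time_s: 17.32
eef_pos: [632.1, 133.3, 60.7]
ee_rot: [-0.0, 0.861, 0.509, 0.0]
force: [1.8, 1.7, 4.1]
grip_width: 0.002
grip_force: 2.3
```

>>> move_arm(
  moves=[
    {"turn":[0,0,0],"translation":[0,0,1],"hand":0},
    {"turn":[0,0,0],"translation":[0,0,1],"hand":0},
    {"turn":[0,0,0],"translation":[0,0,0],"hand":0},
  ],
)

```text
time_s: 17.57
eef_pos: [632.1, 133.3, 58.9]
ee_rot: [-0.0, 0.861, 0.509, 0.0]
force: [2.2, 2.4, 3.7]
grip_width: 0.001
grip_force: 2.4
```

>>> move_arm(
  moves=[
    {"turn":[0,0,0],"translation":[0,0,1],"hand":0},
    {"turn":[0,0,0],"translation":[0,0,0.5],"hand":0},
    {"turn":[0,0,0],"translation":[0,0,0],"hand":0},
  ],
)

```text
time_s: 17.82
eef_pos: [632.1, 133.2, 57.3]
ee_rot: [-0.0, 0.861, 0.509, 0.0]
force: [1.2, 2.3, 4.9]
grip_width: 0.003
grip_force: 2.5
```

>>> move_arm(
  moves=[
    {"turn":[0,0,0],"translation":[0,0,1],"hand":0},
    {"turn":[0,0,0],"translation":[0,0,0.5],"hand":0},
    {"turn":[0,0,0],"translation":[0,0,0],"hand":0},
  ],
)

```text
time_s: 18.07
eef_pos: [632.0, 133.1, 55.8]
ee_rot: [0.0, 0.861, 0.509, -0.0]
force: [1.6, 3.0, 4.7]
grip_width: -0.002
grip_force: 2.5
```

>>> move_arm(
  moves=[
    {"turn":[0,0,0],"translation":[0,0,1],"hand":0},
    {"turn":[0,0,0],"translation":[0,0,0.5],"hand":0},
    {"turn":[0,0,0],"translation":[0,0,0],"hand":0},
  ],
)

```text
time_s: 18.32
eef_pos: [631.9, 133.0, 54.2]
ee_rot: [0.0, 0.861, 0.509, -0.0]
force: [0.8, 0.4, 4.6]
grip_width: 0.002
grip_force: 2.4
```

>>> move_arm(
  moves=[
    {"turn":[0,0,0],"translation":[0,0,1],"hand":0},
    {"turn":[0,0,0],"translation":[0,0,0.5],"hand":0},
    {"turn":[0,0,0],"translation":[0,0,0],"hand":0},
  ],
)

```text
time_s: 18.57
eef_pos: [631.7, 132.9, 52.4]
ee_rot: [-0.0, 0.861, 0.509, -0.001]
force: [-0.4, -1.2, 2.5]
grip_width: -0.001
grip_force: 1.2
```

The last tab snapped too, with force down from 4.6 to 2.5 N. I'll let up, retreat and check.

>>> move_arm(
  moves=[
    {"turn":[0,0,0],"translation":[0,0,-5],"hand":0},
    {"turn":[0,0,0],"translation":[0,0,-10],"hand":0},
    {"turn":[0,0,0],"translation":[0,0,-20],"hand":0},
    {"turn":[0,0,0],"translation":[0,0,-30],"hand":0},
    {"turn":[0,0,0],"translation":[0,0,-30],"hand":0},
    {"turn":[0,0,0],"translation":[0,0,-30],"hand":0},
    {"turn":[0,0,0],"translation":[0,0,0],"hand":0},
    {"turn":[0,0,0],"translation":[0,0,0],"hand":0},
    {"turn":[0,0,0],"translation":[0,0,0],"hand":0},
  ],
)

```text
time_s: 19.32
eef_pos: [631.6, 133.2, 177.4]
ee_rot: [-0.0, 0.861, 0.509, -0.001]
force: [0.2, -0.6, -0.8]
grip_width: -0.003
grip_force: 0.0
```

```bash
python3 st.py; python3 -c "
from rig import *
import cv2
cv2.imwrite('pics/end.png',capture('scene')['image'])"
```

```text
121 [667.5 -15.3  80.1] zmax 82.0 102.6 -28.7
111 [488.4  82.7  79.9] zmax 81.4 101.5 151.3
145 [627.8 122.3  80.1] zmax 81.5 101.7 60.3
19.3667 [631.41710366 133.13745594 176.81521795] [ 0.13371717  0.88312146 -0.60976476] [ 0.03  0.61  1.14 -0.    1.39  0.53]
A-frame -0.7088743261566179 -112.84851232217275
```

View pics/end.png

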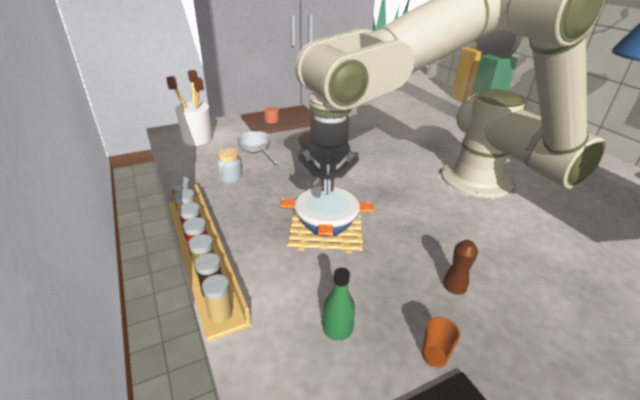

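The three visible tabs, at (288,203), (367,207) and (326,230) px, lie level at z 80. The fourth is hidden behind the gripper here, but it measured flat at 14.7 s. The other items stand where they were, so I'm handing in.

```bash
python3 -c "
from rig import *
print(finish_job())"
```

```text
the job is handed in; nothing more can be done
None
```

All four tabs were pressed until they snapped and measured flat, with no vertical press reading over 7.5 N and the other items left untouched; the job was handed in at about 19 s, and no verdict was shown.

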